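Hang the dipping hoop on the snap hook

ROBOT

A 6-joint arm with a two-finger parallel gripper is mounted at the origin on a cart in front of the work surface, level with it; the furniture and walls round the work are solid. World frame = base frame: x ahead of the robot, y to its left, z up, the work surface at z = 0. Lengths are in m, angles in rad, forces in N, time in s.
With the tool pointing down it reaches from about 0.35 to 0.775 m from the base axis. Payload 5.5 kg.
Tool frame: the origin (TCP) lies between the finger pads; the fingertips stand 11 mm ahead of it and the grasp point (between the pads) lies 8 mm behind it (tips_ahead is the distance from the TCP to the fingertips, in m); z points along the fingers, y is the line along which they close (so a half turn about z gives the same grasp; the last joint's range is limited). The gripper opens to 85 mm and grips with 20 to 120 N. Pads are 22 mm wide; open, the fingers measure 114 mm over their backs; the gripper's body (76 mm by 85 mm) begins 54 mm behind the grasp point. The pads swing forward as they close: fully open they stand 13 mm farther back than shut.
Start: joints at [0.991, 0.313, 0.046, 1.304, 0, 1.431], TCP at [0.245, 0.52, 0.242] pointing down, gripper open.
Joint ranges: [-2.76, 2.76], [-0.86, 1.69], [-1.03, 1.26], [-2.2, 2.34], [-1.47, 1.5], [-3.14, 3.14]. Speed limits (rad/s): [2.57, 2.57, 3.14, 3.14, 3.14, 3.14].

INTERFACE

Orientations are given as a unit quaternion [w, x, y, z].
In Python, from workcell import * gives the robot as it stands. The module is installed in compiled form; this text tells all that it offers.
- The arm moves only by the tool jog_arm, never from a script. Its argument "moves" is a list of rows, each an object with "fingers": the closure, from 0 (fully open) to 1 (shut); "slide": the shift along the tool's x, y, z in mm, a list of three; "angular": the turn, a rotation vector about the tool's x, y, z in degrees, a list of three. A call has 1 to 10 rows; each row is the pose to reach, as a shift and turn from the pose commanded when the call began, along the tool's axes at that moment; what a row does not reach only later rows make up. A row lasts 1/12 s, in which the tool goes at most 41.7 mm and 7.16 degrees, less where a joint would pass 70% of its speed; a pose out of reach is approached as far as the arm can. A call with a gripper value outside its range is refused whole. The fingers move at their own pace and stop on an object; "squeeze" is the grip in N (left out, the last holds). Time passes only in rows, so rows that repeat a pose let the fingers close. It gives the time, the measured TCP pose, the force, the opening and the grip force at its end, in the units of the state.
- get_state(): the state, without advancing time (a new reading comes with each control period).
- read_camera(name): name is "side" or "top"; returns a dict with "color" (400x640x3 uint8, red, green, blue), "fovy" (degrees; the focal length in pixels is half the picture's height over the tangent of half this angle, whatever the lens; pixels are square), "cx", "cy" (the principal point, pixels), "world_from_camera" (4x4, takes a point from camera to world coordinates). Camera axes: x right, y down, z forward; pixel columns grow to the right and rows downward; lengths in m; the calibration is good to about 2 mm. A picture is of the moment at which its call begins. There is no depth.
- hand_in(): hands the job in; it is judged then, once.
Trained networks look in a picture, given as the dict that the camera call returned (one of the last four; its "shot" number tells which), for a name from the list of things; names that differ only in an ending like _2 or _b are one class to them, and where a whole thing is asked for, a point or a joint stands for the part that bears it (a point fixed in the world has none). Each returns a list of dicts, best first, with "p" (0 to 1); they miss things now and then, are a little off and sometimes report something else, mostly with a low value. They report only what shows in the picture. A call takes as long as a camera call.
- look_for(target, picture): "point" ([column, row] in pixels, amid what is visible of it).
- tip_of(target, picture): "point" ([column, row] in pixels: a listed point, or the origin of a listed thing).
The state is a dict: "clock": time; "joint_pos": joint angles; "qvel": joint speeds; "tau": joint torques, N m; "tcp_pos": TCP position; "orientation": TCP orientation; "wrist_force": force on the tool from outside, world axes, zero at the start; "ft_torque": the same for the moment, N m; "finger_gap": finger opening in m; "grip_force": force on a finger pad.
Only numpy, scipy, OpenCV 4.12 (cv2) and the standard library are available. Lean on these libraries where they do the work, as an engineer would, in place of code of your own. Each camera call takes 0.05 s, during which the arm holds its last target. There are 200 camera calls.

TASK

Lift the upright metal dipping hoop out of its wooden cradle by its rim and hang the top of its rim in the J-hook on the stand: press the rim gently down through the hook's spring gate, and once the gate has snapped shut above it, push the rim down onto the seat with about 10 N for half a second so that it is surely home. Then let go, leaving the hoop hanging still. Never load the hook with more than 16 N, and leave the jars, the tin and the label roll where they stand.

Things in the scene. Friction and masses are not known exactly. Their poses are not given: they have to be found in the camera images.
- hoop: Loose aluminium dipping hoop, 0.3 to 0.42 kg: flat wheel rim, 200 mm outside and 184 mm inside diameter, 10 mm thick along its axis. Origin at the rim's lowest point, mid-thickness; x = hoop's axis, z = up in its plane. A bar crosses it (along y) 45 mm below the centre, with wick pins that stick out 10 mm to -x; above the bar the hoop is empty. Starts upright in the cradle.
- hoop_center (a point): Centre of the hoop, 100 mm above its lowest point, axes as hoop. Pinch the rim from above, fingers closing along the hoop's x, some 45 mm to one side (y) of its top, where the rim's middle is 85 mm above the centre: the top itself is for the hook.
- cradle: Fixed plywood cradle, 70 x 190 x 42 mm, with a slot 13 mm wide along its y axis, open at the top; the hoop stands in it about 32 mm deep, its lowest point 10 mm above the table. Origin at the centre of the underside. Lift the hoop straight up.
- hook_stand: Fixed stand: grey foot plate 100 x 130 x 10 mm (x 15 to 115 mm), tube and telescopic rod at x = 45 mm, on top a dark steel J-hook of 10 mm round bar. Origin on the table straight below the middle of the hook's seat; x points from the hook's open tip to the rod. The rod is clamped at an UNMEASURED height: the seat is 210 to 255 mm above the table; find it by feel or sight.
- hook_foot (a point): Origin of the hook stand (table level, below the seat), same axes. Bring the hoop, axis along x, from the -x side with its rim higher than the tip until the rim's middle is at x = 0, y = 0, then lower it into the hook. The head is on a buffer spring: it yields a few mm at most.
- seat_high (a point): Point straight above hook_foot at 255 mm: the highest that the seat (top of the hook's lower bar) can be. The mouth is 26 mm wide, x = -12 mm (face of tip bar) to +14 mm (face of rear bar). The tip flares to -x from 38 mm above the seat; its top is 55 mm above the seat at x = -27 mm. The rear bar ends 45 mm above the seat. All of the hook is within 11 mm of y = 0.
- gate (a joint): Spring gate of the hook: 6 mm bar hinged at the rear bar 38 mm above the seat, closing the mouth. 0 = closed (level), up to 1.4 rad pushed down; does not open upwards. A rim pushed down at x = 0 opens it to about 1.2 rad with some 3 to 9 N and passes its end; with the rim nearly on the seat it snaps back to 0 above it. The hoop's weight alone does not open it fully.
- jar_a: Loose amber glass jar with a black lid, 68 mm across, 78 mm tall, bystander. Origin at the underside.
- jar_b: Another loose amber jar of the same kind, bystander. Origin at the underside.
- tin: Loose round metal tin, 68 mm across, 36 mm tall, bystander. Origin at the underside.
- roll: Loose roll of labels lying flat, 66 mm across, 30 mm tall, bystander. Origin at the underside.

How it is judged:
By the outcome, as a careful person would: the job done as asked, in the order asked, and still so for the second after the job is handed in, with the robot touching nothing.
It also fails if it takes over 51 s, if anything falls off the work surface, if the arm or the gripper's body presses on something with over 40 N, if the wrist force passes 120 N, or if a joint passes its speed limit or range.

## Working session

There is one attempt and no reset: what is moved stays moved. The work goes in short steps, Python scripts to look and compute and a tool call to move; the robot and the scene stay as the last step left them, time stands still between calls to the robot, and variables do not carry over. Pictures are saved under pics/ and viewed, at most 10 in all, crops included, and the job is handed in when it is done.

Besides the shell and the picture viewer there is one more tool, called as name(argument=value, ...), one argument or row to a line, values as JSON. jog_arm: Moves the arm, as the interface text tells. Its arguments: {"type":"object","properties":{"moves":{"type":"array","items":{"type":"object","properties":{"fingers":{"type":"number"},"slide":{"type":"array","items":{"type":"number"}},"angular":{"type":"array","items":{"type":"number"}}}}},"squeeze":{"type":"number"}},"required":["moves"]}

```bash
mkdir -p pics
cat > h.py <<'E'
from workcell import *
import numpy as np, cv2
def f(p): return 200/np.tan(np.radians(p['fovy'])/2)
def ray(p,uv):
    T=np.array(p['world_from_camera']); d=np.array([(uv[0]-p['cx'])/f(p),(uv[1]-p['cy'])/f(p),1])
    return T[:3,3],T[:3,:3]@d
def at_z(p,uv,z):
    o,d=ray(p,uv); return o+d*(z-o[2])/d[2]
def proj(p,X):
    T=np.array(p['world_from_camera']); c=T[:3,:3].T@(np.array(X)-T[:3,3]); return np.array([p['cx']+f(p)*c[0]/c[2],p['cy']+f(p)*c[1]/c[2]])
def tri(pairs):
    A=np.zeros((3,3));b=np.zeros(3)
    for p,uv in pairs:
        o,d=ray(p,uv);d=d/np.linalg.norm(d);M=np.eye(3)-np.outer(d,d);A+=M;b+=M@o
    return np.linalg.solve(A,b)
def save(p,n): cv2.imwrite('pics/'+n,cv2.cvtColor(p['color'],cv2.COLOR_RGB2BGR))
E
python3 - <<'E'
from h import *
P={n:read_camera(n) for n in('side','top')}
for n,p in P.items():
    save(p,n+'0.png'); print(n,p['fovy'],p['cx'],p['cy'],np.round(p['world_from_camera'],3).tolist())
    for t in ['hoop','hoop_center','cradle','hook_stand','hook_foot','seat_high','jar_a','tin','roll']:
        print(t,[(np.round(q['point'],1).tolist(),round(q['p'],2)) for q in tip_of(t,p)[:3]])
s=get_state();print(s)
E
```

```text
side 42.31261093612307 322.20974796354596 204.9033126331549 [[0.966, -0.113, 0.232, 0.184], [-0.258, -0.377, 0.89, -1.32], [-0.013, -0.919, -0.393, 0.761], [0.0, 0.0, 0.0, 1.0]]
hoop [([311.7, 312.6], 0.98)]
hoop_center [([313.1, 273.9], 0.65)]
cradle [([313.5, 308.8], 0.75), ([276.3, 261.1], 0.71)]
hook_stand [([327.0, 237.7], 0.89)]
hook_foot [([331.3, 244.5], 0.64)]
seat_high [([328.7, 166.7], 0.69)]
jar_a [([372.4, 264.6], 0.76)]
tin [([390.3, 309.4], 0.98)]
roll [([330.8, 242.7], 0.23)]
top 44.504593163347685 318.66285333914175 204.0609972060062 [[0.012, -0.979, 0.204, 0.286], [-1.0, -0.011, 0.004, -0.011], [-0.002, -0.204, -0.979, 1.332], [0.0, 0.0, 0.0, 1.0]]
hoop [([410.9, 250.8], 0.64)]
hoop_center [([418.8, 248.0], 0.67)]
cradle [([412.4, 250.4], 0.79)]
hook_stand [([283.8, 195.4], 0.92), ([413.2, 248.1], 0.25)]
hook_foot [([275.6, 196.9], 0.79)]
seat_high [([270.6, 169.4], 0.94)]
jar_a [([306.6, 265.8], 0.75), ([339.1, 172.4], 0.65), ([269.3, 171.9], 0.46)]
tin [([417.8, 183.4], 0.77), ([340.1, 169.3], 0.39)]
roll [([219.8, 264.9], 0.62)]
{'clock': 1.0, 'joint_pos': array([9.91406685e-01, 3.13186252e-01, 4.61593804e-02, 1.30362912e+00,
       3.43373562e-06, 1.43122272e+00]), 'qvel': array([-0.00040211, -0.00013784, -0.00017442,  0.0005927 , -0.00044562,
       -0.0010363 ]), 'tau': array([-1.26994368e-03, -4.80473113e+01,  2.98819667e+01,  3.80456113e-04,
       -2.00980412e-04, -1.90267156e-05]), 'tcp_pos': array([0.2448444 , 0.52032718, 0.24235534]), 'orientation': array([2.30769503e-05, 2.18139854e-01, 9.75917517e-01, 6.62860996e-05]), 'wrist_force': array([ 0.51925728,  0.03740408, -0.0267764 ]), 'ft_torque': array([ 0.0393213 ,  0.00646569, -0.02563267]), 'grip_force': 0.0, 'finger_gap': 0.08515716292063373}
```

Run:
```python
import cv2
for n,(x0,y0,w,h) in {'side0':(220,130,240,200),'top0':(190,120,280,190)}.items():
    i=cv2.imread(f'pics/{n}.png')[y0:y0+h,x0:x0+w]; s=780/w if n=='top0' else 700/w
    cv2.imwrite(f'pics/{n}c.png',cv2.resize(i,None,fx=s,fy=s,interpolation=cv2.INTER_CUBIC))
```

```text
(no output)
```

View pics/side0c.png

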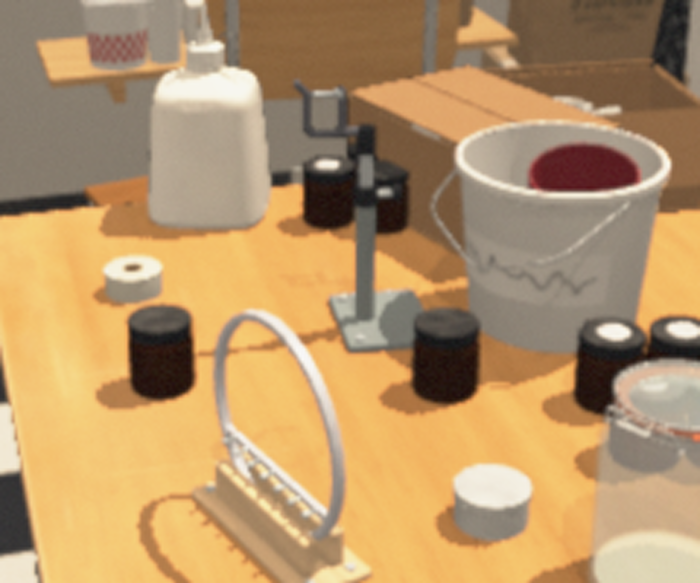

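View pics/top0c.png

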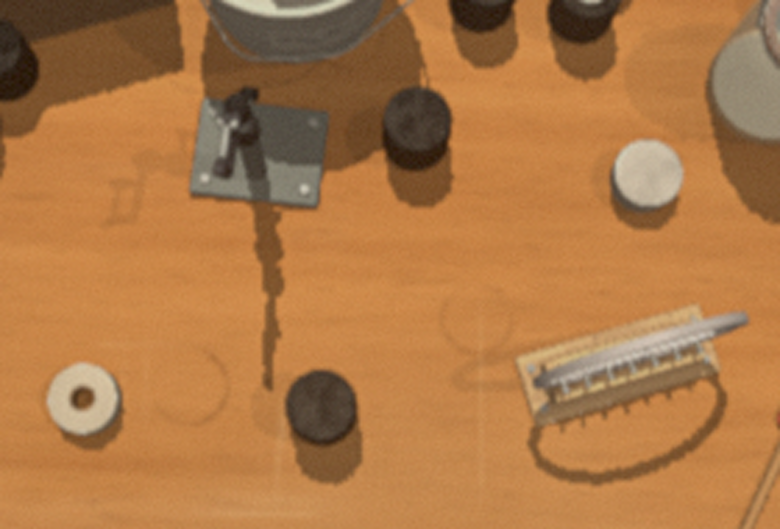

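The side picture shows the hoop in its cradle (rim top at about px (306,237)) and the hook on the stand behind it (seat at about (333,176)), with its open tip towards the robot. The top picture shows the foot plate corners at about (263,155), (307,160), (304,194) and (258,189), and the hoop's pins pointing to the robot's side. I'll fit the poses to these points.

```bash
cat > fit.py <<'E'
from h import *
from scipy.optimize import least_squares
S=read_camera('side');T=read_camera('top')
sc=700/240; st=780/280
s=lambda u,v:np.array([220+u/sc,130+v/sc]); t=lambda u,v:np.array([190+u/st,120+v/st])
R=lambda a:np.array([[np.cos(a),-np.sin(a),0],[np.sin(a),np.cos(a),0],[0,0,1]])
ph=np.linspace(0,2*np.pi,180)
rim=np.array([[dx,.1*np.sin(a),.11-.1*np.cos(a)] for dx in(-.005,.005) for a in ph])
def hoop(p): return rim@R(p[2]).T+[p[0],p[1],0]
def res(p):
    H=hoop(p);a=np.array([proj(S,X) for X in H]);b=np.array([proj(T,X) for X in H])
    return [a[:,0].min()-s(215,0)[0],a[:,1].min()-s(0,310)[1],a[:,0].max()-s(344,0)[0],b[:,0].max()-t(748,0)[0],b[:,0].min()-t(535,0)[0],b[:,1].min()-t(0,312)[1]]
h=least_squares(res,[.25,-.24,.26]);print('hoop',h.x,h.fun)
C=[t(203,98),t(327,112),t(317,207),t(190,193)]
L=[(.115,.065),(.115,-.065),(.015,-.065),(.015,.065)]
def r2(p): return np.concatenate([proj(T,R(p[2])@[a,b,.01]+[p[0],p[1],0])-c for (a,b),c in zip(L,C)])
g=least_squares(r2,[.4,.06,-.13]);print('hook',g.x,np.round(g.fun,1))
# seat height: bar points in side image at hook x=0,y=0 (top of the lower bar)
for uv in [s(325,130),s(325,126)]:
    o,d=ray(S,uv); k=((g.x[:2]-o[:2])@d[:2])/(d[:2]@d[:2]); print('seat z',(o+k*d))
for z in (.21,.255): print(z,(proj(S,[g.x[0],g.x[1],z])-[220,130])*sc,(proj(T,[g.x[0],g.x[1],z])-[190,120])*st)
print('tri hoop_c',tri([(S,(313.1,273.9)),(T,(418.8,248))]),'foot',at_z(S,(331.3,244.5),0),at_z(T,(275.6,196.9),0),at_z(S,(328.7,166.7),.255),at_z(T,(270.6,169.4),.255))
q=g.x; v=cv2.resize(S['color'][150:190,310:350],None,fx=14,fy=14,interpolation=cv2.INTER_CUBIC)
for z in np.arange(.2,.33,.01):
    u=((proj(S,[*(q[:2]),z])-[310,150])*14).astype(int); cv2.circle(v,u.tolist(),3,(255,0,0),-1); 
    if round(z,2) in(.21,.25,.30): cv2.putText(v,f'{z:.2f}',(int(u[0])+5,int(u[1])),0,.4,(255,0,0))
cv2.imwrite('pics/hk.png',v[:,:,::-1])
E
python3 fit.py
```

```text
hoop [ 0.43753212 -0.26106002  0.2791628 ] [-0.56905115 -1.5225004   0.23968716  1.72067551 -1.0484805  -0.1564399 ]
hook [ 0.58061584  0.10193599 -0.09831438] [-0.5 -0.   0.8 -0.2  0.3  0.1 -0.6  0.1]
seat z [0.58440847 0.10086607 0.22973965]
seat z [0.58443258 0.1008592  0.23414378]
0.21 [321.33288296 147.84555104] [232.48228583 163.60138151]
0.255 [321.04308844 106.96575407] [227.40047132 149.57255533]
tri hoop_c [ 0.43349393 -0.25755926  0.112024  ] foot [0.57828907 0.08561685 0.        ] [0.58340409 0.11544894 0.        ] [0.57660068 0.10291574 0.255     ] [0.59073418 0.10461143 0.255     ]
```

View pics/hk.png

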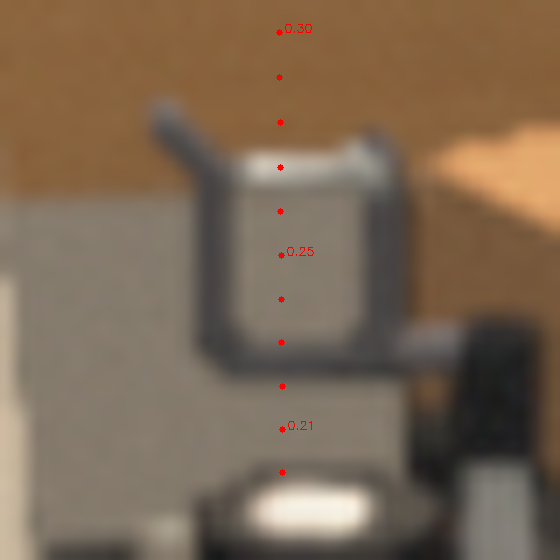

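The picture shows the hook's lower bar with its top at about row 345, so the seat is at z ≈ 0.230. The mouth centre puts the hook origin at x ≈ 0.583. Next I'll go above the grasp point, with the tool leaning away from the hook.

```bash
cat >> h.py <<'E'
from scipy.spatial.transform import Rotation as Ro
HOOP=[.4355,-.2595,.279]; HOOK=[.583,.102,-.098]; SEAT=.230
def pose(base,yh,z,tilt,xh=0.,back=0.):
    "grasp point at hoop/hook-local (xh,yh), height z, then 'back' m up along the tool"
    c,s=np.cos(base[2]),np.sin(base[2]); X=np.array([c,s,0]);Y=np.array([-s,c,0]);t=np.radians(tilt)
    zt=-(np.cos(t)*np.array([0,0,1.])+np.sin(t)*Y); R=np.column_stack([np.cross(X,zt),X,zt])
    return np.array([base[0],base[1],z])+xh*X+yh*Y*1.+zt*(.008-back),R
def delta(P,R):
    s=get_state();q=s['orientation'];C=Ro.from_quat([q[1],q[2],q[3],q[0]])
    print('t',round(s['clock'],2),'slide',np.round(C.inv().apply(P-s['tcp_pos'])*1000,1),'ang',np.round(np.degrees((C.inv()*Ro.from_matrix(R)).as_rotvec()),2),'F',np.round(s['wrist_force'],1),'gap',s['finger_gap'])
E
python3 -c "
from h import *
delta(*pose(HOOP,.045,.195,25,back=.08))"
```

```text
t 1.1 slide [-454.9 -567.7  -18. ] ang [ 10.65 -23.46  48.02] F [-0.4 -0.1  0.1] gap 0.08506466238164882
```

jog_arm(
  moves=[
    {"slide":[-455,-568,-18],"angular":[10.6,-23.5,48],"fingers":0},
    {"slide":[-455,-568,-18],"angular":[10.6,-23.5,48]},
    {"slide":[-455,-568,-18],"angular":[10.6,-23.5,48]},
    {"slide":[-455,-568,-18],"angular":[10.6,-23.5,48]},
    {"slide":[-455,-568,-18],"angular":[10.6,-23.5,48]},
    {"slide":[-455,-568,-18],"angular":[10.6,-23.5,48]},
    {"slide":[-455,-568,-18],"angular":[10.6,-23.5,48]},
    {"slide":[-455,-568,-18],"angular":[10.6,-23.5,48]},
    {"slide":[-455,-568,-18],"angular":[10.6,-23.5,48]},
    {"slide":[-455,-568,-18],"angular":[10.6,-23.5,48]},
  ],
)

```text
schema error: expected keys fingers, slide, angular
```

```bash
python3 -c "
from h import *
delta(*pose(HOOP,.045,.195,25,back=.08))"
```

```text
t 1.1 slide [-454.9 -567.7  -18. ] ang [ 10.65 -23.46  48.02] F [-0.4 -0.1  0.1] gap 0.08506466238164882
```

jog_arm(
  moves=[
    {"slide":[-455,-568,-18],"angular":[10.6,-23.5,48],"fingers":0},
    {"slide":[-455,-568,-18],"angular":[10.6,-23.5,48],"fingers":0},
    {"slide":[-455,-568,-18],"angular":[10.6,-23.5,48],"fingers":0},
    {"slide":[-455,-568,-18],"angular":[10.6,-23.5,48],"fingers":0},
    {"slide":[-455,-568,-18],"angular":[10.6,-23.5,48],"fingers":0},
    {"slide":[-455,-568,-18],"angular":[10.6,-23.5,48],"fingers":0},
    {"slide":[-455,-568,-18],"angular":[10.6,-23.5,48],"fingers":0},
    {"slide":[-455,-568,-18],"angular":[10.6,-23.5,48],"fingers":0},
    {"slide":[-455,-568,-18],"angular":[10.6,-23.5,48],"fingers":0},
    {"slide":[-455,-568,-18],"angular":[10.6,-23.5,48],"fingers":0},
  ],
)

```text
clock: 1.93
tcp_pos: [0.3422, 0.1139, 0.2523]
orientation: [0.173, 0.587, 0.78, -0.13]
wrist_force: [1.8, -0.0, 0.9]
finger_gap: 0.0853
grip_force: 0.0
```

```bash
python3 -c "
from h import *
delta(*pose(HOOP,.045,.195,25,back=.08))"
```

```text
t 1.93 slide [-283.5  -13.8  123.7] ang [0.05 0.04 0.1 ] F [ 1.8 -0.   0.9] gap 0.08526526596553483
```

jog_arm(
  moves=[
    {"slide":[-284,-14,124],"angular":[0,0,0],"fingers":0},
    {"slide":[-284,-14,124],"angular":[0,0,0],"fingers":0},
    {"slide":[-284,-14,124],"angular":[0,0,0],"fingers":0},
    {"slide":[-284,-14,124],"angular":[0,0,0],"fingers":0},
    {"slide":[-284,-14,124],"angular":[0,0,0],"fingers":0},
    {"slide":[-284,-14,124],"angular":[0,0,0],"fingers":0},
    {"slide":[-284,-14,124],"angular":[0,0,0],"fingers":0},
    {"slide":[-284,-14,124],"angular":[0,0,0],"fingers":0},
    {"slide":[-284,-14,124],"angular":[0,0,0],"fingers":0},
    {"slide":[-284,-14,124],"angular":[0,0,0],"fingers":0},
  ],
)

```text
clock: 2.77
tcp_pos: [0.4135, -0.1873, 0.2602]
orientation: [0.173, 0.589, 0.779, -0.13]
wrist_force: [-0.3, -0.6, 0.0]
finger_gap: 0.0854
grip_force: 0.0
```

```bash
cat > ov.py <<'E'
from h import *
S=read_camera('side');T=read_camera('top')
ph=np.linspace(0,2*np.pi,240); c,s=np.cos(HOOP[2]),np.sin(HOOP[2])
im=[]
for p,(x0,y0,w,h) in((S,(270,210,100,125)),(T,(360,205,110,75))):
    k=400/w; v=cv2.resize(p['color'][y0:y0+h,x0:x0+w],None,fx=k,fy=k,interpolation=cv2.INTER_CUBIC)
    for dx,r,col in((-.005,.1,(255,0,0)),(.005,.1,(0,0,255))):
        P=np.array([proj(p,[HOOP[0]+dx*c-r*np.sin(a)*s,HOOP[1]+dx*s+r*np.sin(a)*c,.11-r*np.cos(a)]) for a in ph])
        for u in ((P-[x0,y0])*k).astype(int): cv2.circle(v,u.tolist(),0,col,1)
    im.append(v)
H=max(i.shape[0] for i in im); im=[cv2.copyMakeBorder(i,0,H-i.shape[0],0,0,0) for i in im]
cv2.imwrite('pics/ov1.png',np.hstack(im)[:,:,::-1])
delta(*pose(HOOP,.045,.195,25,back=.08))
E
python3 ov.py
```

```text
t 2.87 slide [-1.5  0.8  0.4] ang [ 0.03 -0.04  0.03] F [ 0.1  0.2 -0.6] gap 0.0855841383184836
```

View pics/ov1.png

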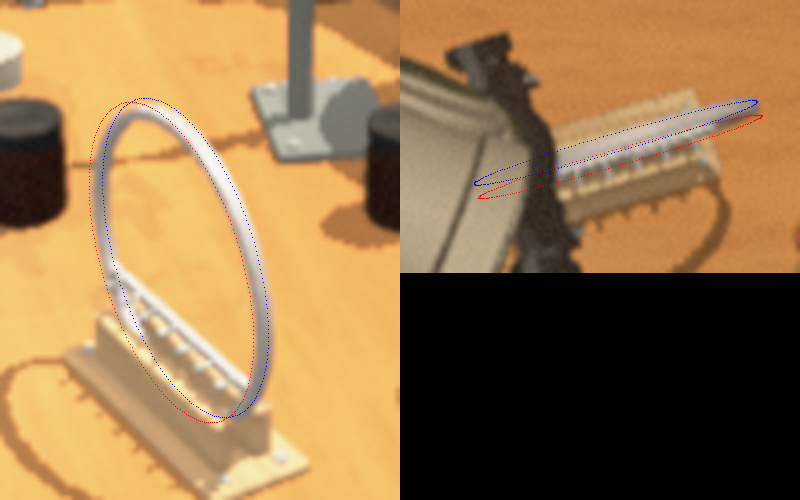

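The overlay agrees with the hoop to about 1 px in both pictures. I'll descend along the tool axis and close softly.

jog_arm(
  moves=[
    {"slide":[-1.5,1,27],"angular":[0,0,0],"fingers":0},
    {"slide":[-1.5,1,54],"angular":[0,0,0],"fingers":0.2},
    {"slide":[-1.5,1,80],"angular":[0,0,0],"fingers":0.5},
    {"slide":[-1.5,1,80],"angular":[0,0,0],"fingers":0.7},
    {"slide":[-1.5,1,80],"angular":[0,0,0],"fingers":0.7},
    {"slide":[-1.5,1,80],"angular":[0,0,0],"fingers":0.7},
    {"slide":[-1.5,1,80],"angular":[0,0,0],"fingers":0.7},
  ],
  squeeze=20,
)

```text
clock: 3.45
tcp_pos: [0.4258, -0.2194, 0.1902]
orientation: [0.174, 0.587, 0.78, -0.13]
wrist_force: [0.5, 0.1, 0.7]
finger_gap: 0.0258
grip_force: 0.0
```

Run:
```python
from h import *
S=read_camera('side');T=read_camera('top')
delta(*pose(HOOP,.045,.195,25))
a=cv2.resize(S['color'][205:305,270:370],None,fx=4,fy=4,interpolation=cv2.INTER_CUBIC)
b=cv2.resize(T['color'][195:295,370:470],None,fx=4,fy=4,interpolation=cv2.INTER_CUBIC)
cv2.imwrite('pics/g1.png',np.hstack([a,b])[:,:,::-1])
```

```text
t 3.55 slide [ 1.5 -1.6  1.9] ang [0.19 0.11 0.02] F [ 0.8  0.5 -0.3] gap 0.025609984098976617
```

View pics/g1.png

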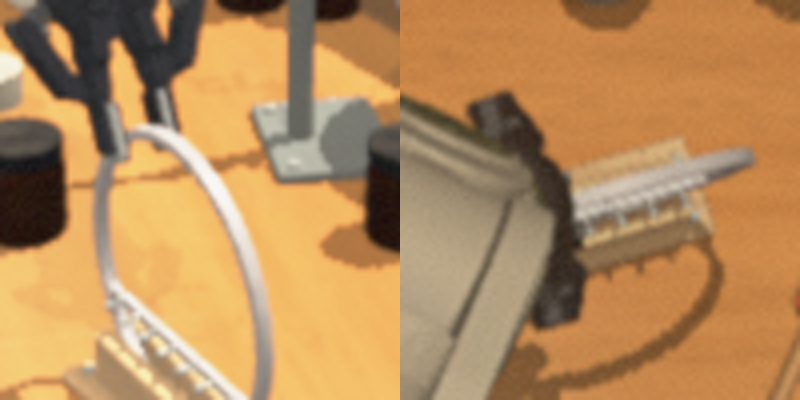

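The fingers straddle the rim (pads at about (118,130) and (160,115) in the crop, with the rim between). Next I'll close gently and check the side force.

jog_arm(
  moves=[
    {"slide":[1.5,-1,2],"angular":[0,0,0],"fingers":0.8},
    {"slide":[1.5,-1,2],"angular":[0,0,0],"fingers":0.9},
    {"slide":[1.5,-1,2],"angular":[0,0,0],"fingers":1},
    {"slide":[1.5,-1,2],"angular":[0,0,0],"fingers":1},
    {"slide":[1.5,-1,2],"angular":[0,0,0],"fingers":1},
    {"slide":[1.5,-1,2],"angular":[0,0,0],"fingers":1},
  ],
  squeeze=20,
)

```text
clock: 4.05
tcp_pos: [0.424, -0.2197, 0.1865]
orientation: [0.174, 0.587, 0.78, -0.13]
wrist_force: [-1.6, 3.2, 5.5]
finger_gap: 0.0095
grip_force: 20.5
```

Run:
```python
from h import *
delta(*pose(HOOP,.045,.195,25))
s=get_state(); print(s['ft_torque'],s['grip_force'])
```

```text
t 4.05 slide [-0.3  0.1 -1.2] ang [ 0.1   0.05 -0.01] F [-1.6  3.2  5.5] gap 0.009466445114829025
[0.43232285 0.18457619 0.05090849] 20.451885759830475
```

jog_arm(
  moves=[
    {"slide":[0,0,0],"angular":[0,0,0],"fingers":1},
    {"slide":[0,0,0],"angular":[0,0,0],"fingers":1},
    {"slide":[-2.1,0,-4.5],"angular":[0,0,0],"fingers":1},
    {"slide":[-6.3,0,-13.6],"angular":[0,0,0],"fingers":1},
    {"slide":[-10.6,0,-22.7],"angular":[0,0,0],"fingers":1},
    {"slide":[-14.8,0,-31.7],"angular":[0,0,0],"fingers":1},
    {"slide":[-21.2,0,-45.3],"angular":[0,0,0],"fingers":1},
    {"slide":[-29.6,0,-63.4],"angular":[0,0,0],"fingers":1},
    {"slide":[-38,0,-81.5],"angular":[0,0,0],"fingers":1},
    {"slide":[-45,0,-96],"angular":[0,0,0],"fingers":1},
  ],
  squeeze=100,
)

```text
clock: 4.88
tcp_pos: [0.4229, -0.2195, 0.292]
orientation: [0.172, 0.588, 0.78, -0.13]
wrist_force: [0.6, -0.7, -4.0]
finger_gap: 0.0071
grip_force: 97.8
```

Run:
```python
from h import *
S=read_camera('side');T=read_camera('top')
delta(*pose(HOOP,.045,.30,25)); delta(*pose(HOOK,.045,.30,25,xh=-.07))
s=get_state(); print(s['ft_torque'],s['grip_force'],s['tcp_pos'])
a=cv2.resize(S['color'][155:305,250:400],None,fx=2.6,fy=2.6,interpolation=cv2.INTER_CUBIC)
b=cv2.resize(T['color'][165:315,340:490],None,fx=2.6,fy=2.6,interpolation=cv2.INTER_CUBIC)
cv2.imwrite('pics/l1.png',np.hstack([a,b])[:,:,::-1])
```

```text
t 4.98 slide [ 1.5 -0.2  0.7] ang [ 0.18  0.12 -0.07] F [ 1.2 -0.3 -3.9] gap 0.007485232406642285
t 4.98 slide [ 300.2  191.5 -138.7] ang [ 9.32  0.08 19.5 ] F [ 1.2 -0.3 -3.9] gap 0.007485232406642285
[0.69930607 0.10854574 0.0989255 ] 97.79952933546156 [ 0.42452252 -0.22040062  0.29401709]
```

View pics/l1.png

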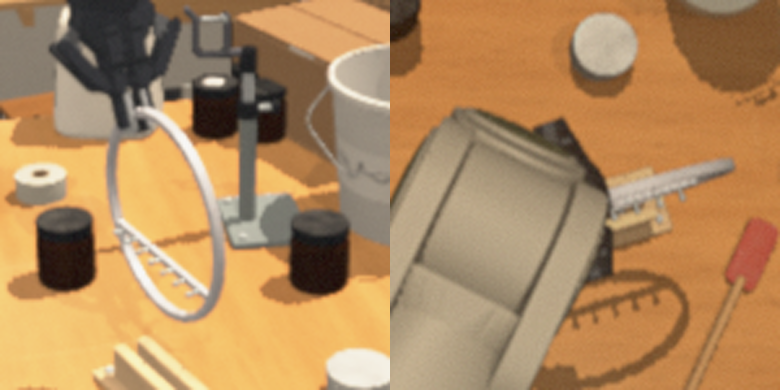

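The hoop is clear of the cradle, about 4 N in the hand. I'll carry it to 70 mm in front of the hook.

jog_arm(
  moves=[
    {"slide":[10,6,-5],"angular":[0.3,0,0.6],"fingers":1},
    {"slide":[30,19,-14],"angular":[0.9,0,2],"fingers":1},
    {"slide":[58,37,-27],"angular":[1.8,0,3.8],"fingers":1},
    {"slide":[88,56,-40],"angular":[2.7,0,5.7],"fingers":1},
    {"slide":[118,75,-54],"angular":[3.7,0,7.7],"fingers":1},
    {"slide":[148,95,-68],"angular":[4.6,0,9.6],"fingers":1},
    {"slide":[178,114,-82],"angular":[5.5,0,11.6],"fingers":1},
    {"slide":[208,133,-96],"angular":[6.4,0,13.5],"fingers":1},
    {"slide":[238,152,-110],"angular":[7.4,0,15.5],"fingers":1},
    {"slide":[262,167,-121],"angular":[8.1,0,17],"fingers":1},
  ],
)

```text
clock: 5.82
tcp_pos: [0.5045, 0.1065, 0.2885]
orientation: [0.148, 0.707, 0.673, -0.158]
wrist_force: [1.0, 1.0, -3.1]
finger_gap: 0.0074
grip_force: 97.9
```

Run:
```python
from h import *
delta(*pose(HOOK,.045,.30,25,xh=-.07))
```

```text
t 5.82 slide [ 38.4  10.7 -22.7] ang [0.92 0.01 2.6 ] F [ 1.   1.  -3.1] gap 0.00736414750651982
```

jog_arm(
  moves=[
    {"slide":[15,4,-9],"angular":[0.4,0,1],"fingers":1},
    {"slide":[28,8,-17],"angular":[0.7,0,1.9],"fingers":1},
    {"slide":[38,10.5,-22.5],"angular":[0.9,0,2.6],"fingers":1},
    {"slide":[38,10.5,-22.5],"angular":[0.9,0,2.6],"fingers":1},
    {"slide":[38,10.5,-22.5],"angular":[0.9,0,2.6],"fingers":1},
    {"slide":[38,10.5,-22.5],"angular":[0.9,0,2.6],"fingers":1},
  ],
)

```text
clock: 6.32
tcp_pos: [0.5168, 0.1465, 0.2941]
orientation: [0.146, 0.723, 0.656, -0.16]
wrist_force: [0.3, -0.5, -3.7]
finger_gap: 0.0073
grip_force: 97.9
```

Run:
```python
from h import *
S=read_camera('side');T=read_camera('top')
delta(*pose(HOOK,.045,.30,25,xh=-.07)); print(get_state()['wrist_force'],get_state()['ft_torque'])
c=pose(HOOK,0,0,0,xh=-.07)[0]; Y=np.array([-np.sin(HOOK[2]),np.cos(HOOK[2]),0]);X=np.array([np.cos(HOOK[2]),np.sin(HOOK[2]),0])
im=[]
for p,(x0,y0,w) in((S,(260,145,100)),(T,(240,140,100))):
    k=4; v=cv2.resize(p['color'][y0:y0+w,x0:x0+w],None,fx=k,fy=k,interpolation=cv2.INTER_CUBIC)
    for dx,col in((-.005,(255,0,0)),(.005,(0,0,255))):
        for a in np.linspace(0,2*np.pi,240):
            q=c+dx*X+.1*np.sin(a)*Y; q[2]=.215-.1*np.cos(a)
            cv2.circle(v,((proj(p,q)-[x0,y0])*k).astype(int).tolist(),0,col,1)
    im.append(v)
cv2.imwrite('pics/h1.png',np.hstack(im)[:,:,::-1])
```

```text
t 6.42 slide [4.7 0.2 0.2] ang [ 0.13  0.04 -0.04] F [ 0.3  0.4 -3.3] gap 0.006998116154058873
[ 0.29433201  0.43686202 -3.34634917] [ 8.17067470e-01 -6.81737394e-02 -2.94420065e-04]
```

View pics/h1.png

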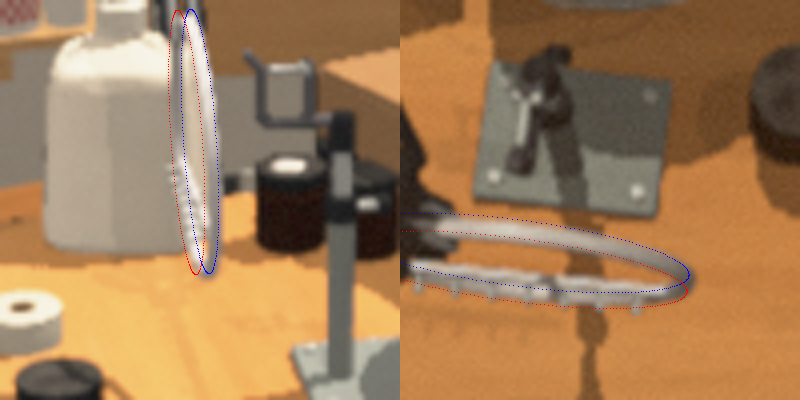

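The rim matches the model overlay in both pictures (rim right edge at about crop (220,160) in the side view), so the hoop sits as expected in the hand. I'll move it over the mouth.

jog_arm(
  moves=[
    {"slide":[1,5,0],"angular":[0,0,0],"fingers":1},
    {"slide":[3,20,0],"angular":[0,0,0],"fingers":1},
    {"slide":[4.5,38,0],"angular":[0,0,0],"fingers":1},
    {"slide":[4.5,55,0],"angular":[0,0,0],"fingers":1},
    {"slide":[4.5,66,0],"angular":[0,0,0],"fingers":1},
    {"slide":[4.5,70,0],"angular":[0,0,0],"fingers":1},
    {"slide":[4.5,70,0],"angular":[0,0,0],"fingers":1},
    {"slide":[4.5,70,0],"angular":[0,0,0],"fingers":1},
  ],
)

```text
clock: 7.08
tcp_pos: [0.587, 0.1439, 0.2935]
orientation: [0.146, 0.723, 0.656, -0.16]
wrist_force: [-0.6, -0.3, -3.5]
finger_gap: 0.0074
grip_force: 97.9
```

Run:
```python
from h import *
S=read_camera('side');T=read_camera('top')
delta(*pose(HOOK,.045,.30,25))
im=[]
for p,(x0,y0,w) in((S,(300,125,65)),(T,(245,130,65))):
    im.append(cv2.resize(p['color'][y0:y0+w,x0:x0+w],None,fx=6,fy=6,interpolation=cv2.INTER_CUBIC))
cv2.imwrite('pics/h2.png',np.hstack(im)[:,:,::-1])
```

```text
t 7.18 slide [-0.2  0.5  1.4] ang [ 0.18  0.02 -0.01] F [ 0.  -0.1 -3.2] gap 0.007386865353414427
```

View pics/h2.png

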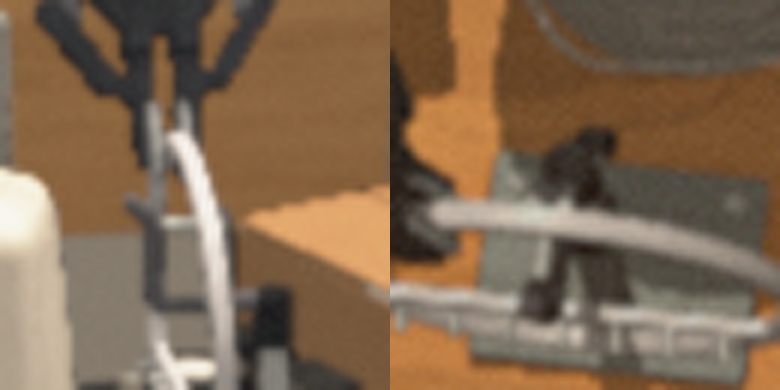

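The rim is over the mouth: in the side crop it lies at about u = 180, between the tip bar at 153 and the rear bar at 230. I'll lower it to just above the gate.

jog_arm(
  moves=[
    {"slide":[2,0.5,4.5],"angular":[0,0,0],"fingers":1},
    {"slide":[5.5,0.5,12],"angular":[0,0,0],"fingers":1},
    {"slide":[9,0.5,19.5],"angular":[0,0,0],"fingers":1},
    {"slide":[11.8,0.5,25.4],"angular":[0,0,0],"fingers":1},
    {"slide":[12.7,0.5,27.2],"angular":[0,0,0],"fingers":1},
    {"slide":[13.5,0.5,29],"angular":[0,0,0],"fingers":1},
    {"slide":[14.4,0.5,30.8],"angular":[0,0,0],"fingers":1},
    {"slide":[15.2,0.5,32.6],"angular":[0,0,0],"fingers":1},
    {"slide":[16.1,0.5,34.4],"angular":[0,0,0],"fingers":1},
  ],
)

```text
clock: 7.93
tcp_pos: [0.5878, 0.1441, 0.2563]
orientation: [0.147, 0.723, 0.656, -0.159]
wrist_force: [-1.8, 0.5, 1.1]
finger_gap: 0.0072
grip_force: 98.5
```

Run:
```python
from h import *
delta(*pose(HOOK,.045,.30,25))
s=get_state();print(s['wrist_force'],s['ft_torque'],s['tcp_pos'])
```

```text
t 7.93 slide [-16.1  -0.5 -32.7] ang [ 0.23  0.04 -0.03] F [-1.8  0.5  1.1] gap 0.0072432401738385405
[-1.7824279   0.47751288  1.08325375] [ 0.26123606  0.40358898 -0.29945454] [0.58776973 0.14406873 0.25633867]
```

Contact with the gate, about 4.5 N. Pressing on in small steps.

jog_arm(
  moves=[
    {"slide":[0.7,0,1.6],"angular":[0,0,0],"fingers":1},
    {"slide":[1.5,0,3.2],"angular":[0,0,0],"fingers":1},
    {"slide":[2.2,0,4.7],"angular":[0,0,0],"fingers":1},
    {"slide":[3,0,6.3],"angular":[0,0,0],"fingers":1},
  ],
)

```text
clock: 8.27
tcp_pos: [0.5883, 0.1441, 0.2495]
orientation: [0.147, 0.723, 0.656, -0.159]
wrist_force: [-2.3, -0.8, 4.1]
finger_gap: 0.0075
grip_force: 98.9
```

jog_arm(
  moves=[
    {"slide":[0.7,0,1.6],"angular":[0,0,0],"fingers":1},
    {"slide":[1.5,0,3.2],"angular":[0,0,0],"fingers":1},
    {"slide":[2.2,0,4.7],"angular":[0,0,0],"fingers":1},
    {"slide":[3,0,6.3],"angular":[0,0,0],"fingers":1},
  ],
)

```text
clock: 8.6
tcp_pos: [0.5875, 0.1445, 0.2412]
orientation: [0.146, 0.723, 0.656, -0.16]
wrist_force: [-4.1, 0.4, 1.2]
finger_gap: 0.0075
grip_force: 98.6
```

jog_arm(
  moves=[
    {"slide":[0.7,0,1.6],"angular":[0,0,0],"fingers":1},
    {"slide":[1.5,0,3.2],"angular":[0,0,0],"fingers":1},
    {"slide":[2.2,0,4.7],"angular":[0,0,0],"fingers":1},
    {"slide":[3,0,6.3],"angular":[0,0,0],"fingers":1},
  ],
)

```text
clock: 8.93
tcp_pos: [0.5878, 0.1445, 0.234]
orientation: [0.146, 0.723, 0.656, -0.16]
wrist_force: [-4.8, 0.5, -0.9]
finger_gap: 0.0071
grip_force: 98.3
```

jog_arm(
  moves=[
    {"slide":[0.7,0,1.6],"angular":[0,0,0],"fingers":1},
    {"slide":[1.5,0,3.2],"angular":[0,0,0],"fingers":1},
    {"slide":[2.2,0,4.7],"angular":[0,0,0],"fingers":1},
  ],
)

```text
clock: 9.18
tcp_pos: [0.5879, 0.1444, 0.229]
orientation: [0.146, 0.723, 0.656, -0.16]
wrist_force: [-4.4, 0.8, -0.9]
finger_gap: 0.0071
grip_force: 98.3
```

jog_arm(
  moves=[
    {"slide":[0.7,0,1.6],"angular":[0,0,0],"fingers":1},
    {"slide":[1.5,0,3.2],"angular":[0,0,0],"fingers":1},
    {"slide":[2.2,0,4.7],"angular":[0,0,0],"fingers":1},
  ],
)

```text
clock: 9.43
tcp_pos: [0.5889, 0.1445, 0.224]
orientation: [0.147, 0.723, 0.656, -0.159]
wrist_force: [0.4, 0.5, -4.4]
finger_gap: 0.0069
grip_force: 98.0
```

jog_arm(
  moves=[
    {"slide":[0.4,0,0.9],"angular":[0,0,0],"fingers":1},
    {"slide":[0.8,0,1.8],"angular":[0,0,0],"fingers":1},
    {"slide":[1.3,0,2.7],"angular":[0,0,0],"fingers":1},
  ],
)

```text
clock: 9.68
tcp_pos: [0.5883, 0.1444, 0.2213]
orientation: [0.147, 0.723, 0.656, -0.159]
wrist_force: [0.6, 0.1, -3.4]
finger_gap: 0.0075
grip_force: 98.0
```

The gate has snapped back: the side force is gone and only the hoop's weight remains. I'll creep down to the seat.

jog_arm(
  moves=[
    {"slide":[0.4,0,0.9],"angular":[0,0,0],"fingers":1},
    {"slide":[0.8,0,1.8],"angular":[0,0,0],"fingers":1},
  ],
)

```text
clock: 9.85
tcp_pos: [0.5882, 0.1443, 0.2196]
orientation: [0.147, 0.723, 0.656, -0.159]
wrist_force: [0.4, -1.1, -0.2]
finger_gap: 0.0072
grip_force: 98.2
```

jog_arm(
  moves=[
    {"slide":[0.2,0,0.5],"angular":[0,0,0],"fingers":1},
    {"slide":[0.4,0,0.9],"angular":[0,0,0],"fingers":1},
  ],
)

```text
clock: 10.02
tcp_pos: [0.5882, 0.1443, 0.2189]
orientation: [0.147, 0.723, 0.656, -0.159]
wrist_force: [0.4, 0.0, -0.4]
finger_gap: 0.0074
grip_force: 98.4
```

jog_arm(
  moves=[
    {"slide":[0.2,0,0.5],"angular":[0,0,0],"fingers":1},
    {"slide":[0.4,0,0.9],"angular":[0,0,0],"fingers":1},
  ],
)

```text
clock: 10.18
tcp_pos: [0.5882, 0.1443, 0.2181]
orientation: [0.147, 0.723, 0.656, -0.159]
wrist_force: [0.0, -0.2, 1.8]
finger_gap: 0.0074
grip_force: 98.6
```

Seat contact, about 5 N so far. Pressing to about 10–11 N on the seat (wrist Fz ≈ +7).

jog_arm(
  moves=[
    {"slide":[0.3,0,0.6],"angular":[0,0,0],"fingers":1},
    {"slide":[0.6,0,1.3],"angular":[0,0,0],"fingers":1},
    {"slide":[0.6,0,1.3],"angular":[0,0,0],"fingers":1},
  ],
)

```text
clock: 10.43
tcp_pos: [0.5883, 0.1441, 0.2168]
orientation: [0.147, 0.723, 0.656, -0.159]
wrist_force: [-1.6, 1.2, 4.9]
finger_gap: 0.0074
grip_force: 99.0
```

Run:
```python
from h import *
S=read_camera('side')
F=[]
for i in range(4): F.append(get_state()['wrist_force']); S=read_camera('side')
print(np.round(F,1), get_state()['ft_torque'])
x0,y0,w=300,125,65
im=[cv2.resize(S['color'][y0:y0+w,x0:x0+w],None,fx=9,fy=9,interpolation=cv2.INTER_CUBIC)]
cv2.imwrite('pics/s1.png',np.hstack(im)[:,:,::-1])
```

```text
[[-1.5 -0.5  4.7]
 [-0.5 -0.5  5.6]
 [-0.9 -0.5  5.3]
 [-1.1  0.1  5. ]] [-0.33132673  0.06819942 -0.00188819]
```

View pics/s1.png

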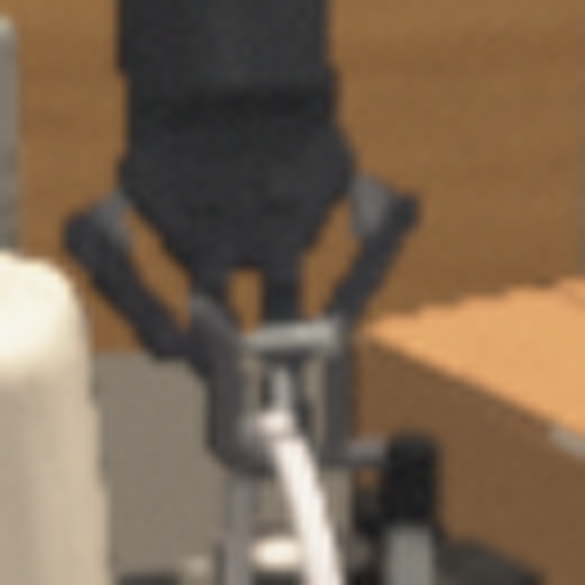

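The gate (light bar at crop (285,335)) is closed above the rim, which lies at (272,425) on the seat. The seat load is now about 8.7 N. A little more, held for over half a second.

jog_arm(
  moves=[
    {"slide":[0.3,0,0.7],"angular":[0,0,0],"fingers":1},
    {"slide":[0.3,0,0.7],"angular":[0,0,0],"fingers":1},
    {"slide":[0.3,0,0.7],"angular":[0,0,0],"fingers":1},
  ],
)

```text
clock: 10.93
tcp_pos: [0.5883, 0.1441, 0.2161]
orientation: [0.147, 0.723, 0.656, -0.159]
wrist_force: [-0.1, -0.5, 7.1]
finger_gap: 0.0073
grip_force: 99.2
```

Run:
```python
from h import *
F=[]
for i in range(8): F.append(get_state()['wrist_force']); read_camera('side')
print(np.round(F,1), get_state()['clock'])
```

```text
[[-0.1 -0.5  7.1]
 [ 0.4 -0.2  7.3]
 [-0.7 -1.2  5.9]
 [-1.6 -0.1  6.9]
 [-1.4 -1.3  5.7]
 [-1.4  0.4  6.9]
 [-0.5 -0.2  5.7]
 [-1.  -0.8  5.9]] 11.3333
```

About 10 N on the seat, held. I'll hold a bit longer, then relieve it before opening.

jog_arm(
  moves=[
    {"slide":[0,0,0],"angular":[0,0,0],"fingers":1},
    {"slide":[0,0,0],"angular":[0,0,0],"fingers":1},
    {"slide":[0,0,0],"angular":[0,0,0],"fingers":1},
    {"slide":[-0.4,0,-0.9],"angular":[0,0,0],"fingers":1},
    {"slide":[-0.8,0,-1.8],"angular":[0,0,0],"fingers":1},
    {"slide":[-1.2,0,-2.6],"angular":[0,0,0],"fingers":1},
    {"slide":[-1.2,0,-2.6],"angular":[0,0,0],"fingers":1},
  ],
)

```text
clock: 11.92
tcp_pos: [0.5882, 0.1443, 0.218]
orientation: [0.147, 0.723, 0.656, -0.159]
wrist_force: [-0.1, -1.5, 2.8]
finger_gap: 0.0072
grip_force: 98.6
```

jog_arm(
  moves=[
    {"slide":[0,0,0],"angular":[0,0,0],"fingers":1},
    {"slide":[0,0,0],"angular":[0,0,0],"fingers":1},
    {"slide":[0,0,0],"angular":[0,0,0],"fingers":1},
    {"slide":[0,0,0],"angular":[0,0,0],"fingers":1},
  ],
  squeeze=20,
)

```text
clock: 12.25
tcp_pos: [0.5881, 0.1443, 0.218]
orientation: [0.147, 0.723, 0.656, -0.159]
wrist_force: [0.4, -1.7, 1.4]
finger_gap: 0.0074
grip_force: 98.6
```

Run:
```python
from h import *
s=get_state();print(s['wrist_force'],s['ft_torque'],s['finger_gap'],s['grip_force'],s['tcp_pos'])
```

```text
[ 0.36275468 -1.65442858  1.40659532] [-0.01231707 -0.16339883  0.12975598] 0.007369023021693107 98.62573333550245 [0.58813369 0.14433963 0.21799125]
```

jog_arm(
  moves=[
    {"slide":[-0.3,0,-0.7],"angular":[0,0,0],"fingers":0.95},
    {"slide":[-0.3,0,-0.7],"angular":[0,0,0],"fingers":0.92},
    {"slide":[-0.3,0,-0.7],"angular":[0,0,0],"fingers":0.9},
    {"slide":[-0.3,0,-0.7],"angular":[0,0,0],"fingers":0.88},
    {"slide":[-0.3,0,-0.7],"angular":[0,0,0],"fingers":0.86},
    {"slide":[-0.3,0,-0.7],"angular":[0,0,0],"fingers":0.84},
    {"slide":[-0.3,0,-0.7],"angular":[0,0,0],"fingers":0.8},
  ],
)

```text
clock: 12.83
tcp_pos: [0.5878, 0.1445, 0.2187]
orientation: [0.147, 0.723, 0.656, -0.159]
wrist_force: [-0.1, -0.2, 0.4]
finger_gap: 0.0173
grip_force: 0.0
```

Run:
```python
from h import *
s=get_state();print(s['wrist_force'],s['ft_torque'],s['finger_gap'],s['grip_force'],s['tcp_pos'])
```

```text
[-0.05031873 -0.2241297   0.44977849] [ 0.45533244 -0.05177636  0.00291709] 0.01732386654242604 0.0 [0.58784239 0.1444726  0.21870119]
```

jog_arm(
  moves=[
    {"slide":[0,0,0],"angular":[0,0,0],"fingers":0.7},
    {"slide":[0,0,0],"angular":[0,0,0],"fingers":0.6},
    {"slide":[0,0,0],"angular":[0,0,0],"fingers":0.5},
    {"slide":[0,0,-5],"angular":[0,0,0],"fingers":0.5},
    {"slide":[0,0,-15],"angular":[0,0,0],"fingers":0.5},
    {"slide":[0,0,-30],"angular":[0,0,0],"fingers":0.5},
    {"slide":[0,0,-55],"angular":[0,0,0],"fingers":0.5},
    {"slide":[0,0,-80],"angular":[0,0,0],"fingers":0.5},
    {"slide":[0,0,-100],"angular":[0,0,0],"fingers":0.5},
    {"slide":[0,0,-100],"angular":[0,0,0],"fingers":0.5},
  ],
)

```text
clock: 13.67
tcp_pos: [0.5927, 0.1882, 0.3138]
orientation: [0.148, 0.723, 0.656, -0.156]
wrist_force: [-0.6, -0.4, 0.3]
finger_gap: 0.0428
grip_force: 0.0
```

jog_arm(
  moves=[
    {"slide":[0,0,0],"angular":[0,0,0],"fingers":0.5},
    {"slide":[0,0,0],"angular":[0,0,0],"fingers":0.5},
    {"slide":[0,0,0],"angular":[0,0,0],"fingers":0.5},
    {"slide":[0,0,0],"angular":[0,0,0],"fingers":0.5},
    {"slide":[0,0,0],"angular":[0,0,0],"fingers":0.5},
    {"slide":[0,0,0],"angular":[0,0,0],"fingers":0.5},
    {"slide":[0,0,0],"angular":[0,0,0],"fingers":0.5},
    {"slide":[0,0,0],"angular":[0,0,0],"fingers":0.5},
    {"slide":[0,0,0],"angular":[0,0,0],"fingers":0.5},
    {"slide":[0,0,0],"angular":[0,0,0],"fingers":0.5},
  ],
)

```text
clock: 14.5
tcp_pos: [0.5919, 0.1865, 0.3095]
orientation: [0.147, 0.723, 0.656, -0.159]
wrist_force: [0.4, 0.2, -0.6]
finger_gap: 0.0428
grip_force: 0.0
```

Run:
```python
from h import *
a=read_camera('side')
for i in range(4): read_camera('top')
b=read_camera('side'); T=read_camera('top')
m=lambda p:cv2.GaussianBlur(p['color'][140:270,300:380],(5,5),0).astype(float)
print(np.abs(m(a)-m(b)).max(),get_state()['clock'])
for i in range(20): read_camera('top')
c=read_camera('side'); print(np.abs(m(a)-m(c)).max())
im=[cv2.resize(c['color'][140:270,280:410],None,fx=3,fy=3,interpolation=cv2.INTER_CUBIC),cv2.resize(T['color'][140:270,230:360],None,fx=3,fy=3,interpolation=cv2.INTER_CUBIC)]
cv2.imwrite('pics/e1.png',np.hstack(im)[:,:,::-1])
```

```text
6.0 14.85
6.0
```

View pics/e1.png

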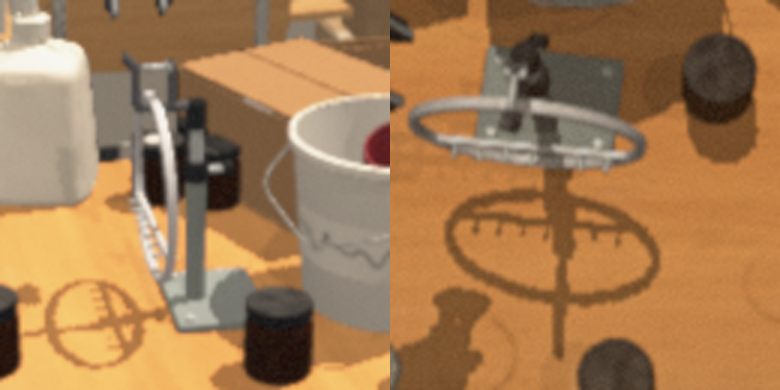

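The hoop hangs in the closed hook (rim top at side crop (150,97), gate at (158,65)). The pictures, taken about 1 s apart, differ only by noise, so it is still, and the gripper is clear. Handing in.

```bash
python3 -c "
from workcell import *
print(hand_in())"
```

```text
the job is handed in; nothing more can be done
None
```

The hoop hangs still in the J-hook with the gate shut above it, after being pressed onto the seat with about 10 N for at least half a second. The jars, tin and label roll were not touched, and the job is handed in.

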